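Find the binding pulley by feel and reject it

ROBOT

A 6-joint arm with a two-finger parallel gripper is mounted at the origin on the work surface. World frame = base frame: x ahead of the robot, y to its left, z up, the work surface at z = 0. Lengths are in m, angles in rad, forces in N, time in s.
With the tool pointing down it reaches from about 0.4 to 0.825 m from the base axis. Payload 7 kg.
Tool frame: the origin (TCP) lies between the finger pads; the fingertips stand 8 mm ahead of it and the grasp point (between the pads) lies 11 mm behind it (arm.finger_overhang is the distance from the TCP to the fingertips, in m); z points along the fingers, y is the line along which they close (so a half turn about z gives the same grasp; the last joint's range is limited). The gripper opens to 88 mm and grips with 3 to 60 N. Pads are 19 mm wide; open, the fingers measure 130 mm over their backs; the gripper's body (78 mm by 193 mm) begins 47 mm behind the grasp point.
Start: joints at [-0.979, 0.359, 0.012, 0, -1.224, -0.288], TCP at [0.202, -0.644, 0.235] pointing down, gripper open.
Joint ranges: [-3.07, 3.07], [-1.43, 2.12], [-1.02, 1.25], [-3.03, 1.67], [-3.05, -0], [-3.03, 3.03]. Speed limits (rad/s): [2.39, 2.39, 3.01, 3.14, 3.14, 3.14].

INTERFACE

Orientations are given as [roll, pitch, yaw] about the fixed x, y, z axes, in that order (R = Rz(yaw) Ry(pitch) Rx(roll)).
In Python, from station import arm gives the robot as it stands.
- The arm moves only by the tool move_arm, never from a script. Its argument "rows" is text: rows parted by semicolons, each of 7 numbers parted by spaces: the turn, a rotation vector about the tool's x, y, z in degrees, then the shift along the tool's x, y, z in m, then the finger opening in m, from 0 to 0.0876. A call has 1 to 8 rows; each row shifts and turns the commanded pose from where the row before left it, along the tool's axes as they then stand; what a row does not reach is not made up. A row lasts 1/8 s, in which the tool goes at most 62.5 mm and 10.7 degrees, less where a joint would pass 70% of its speed; a pose out of reach is approached as far as the arm can. A call is refused whole if a number of a shift passes 0.0625 or a number of a turn 10.7, either way. A call with a gripper value outside its range is refused whole. The fingers move at their own pace and stop on an object; "squeeze" is the grip in N (left out, the last holds). Time passes only in rows, so rows that do not move let the fingers close. It gives the time, the measured TCP pose, the force, the opening and the grip force at its end, in the units of the state.
- arm.get_state(): the state, without advancing time (a new reading comes with each control period).
- arm.grab_frame(name): name is "scene" or "side" or "wrist"; returns (picture, depth): 384x512x3 uint8, blue, green, red; 384x512 float32, m along the optical axis (not along the pixel's ray), 0 where there is no reading.
- arm.camera_model(name): a dict with "mtx" (3x3 intrinsics, pixels), "camera_from_world" (4x4, takes a point from world to camera coordinates); the wrist camera has in their place "mount" (4x4, takes a point from camera to tool coordinates, whose origin is the TCP and whose axes are the flange's). Camera axes: x right, y down, z forward; pixel columns grow to the right and rows downward; lengths in m; the calibration is good to about 2 mm. The wrist camera is an equidistant fisheye: a pixel r from the principal point sees the ray r / f radians off the axis. A picture is of the moment at which its call begins: read the wrist's pose just before it. camera_model takes no time and is no camera call.
- arm.job_done(): hands the job in; it is judged then, once.
The state is a dict: "t": time; "q": joint angles; "qd": joint speeds; "joint_efforts": joint torques, N m; "eef_pos": TCP position; "ee_rot": TCP orientation; "force": force on the tool from outside, world axes, zero at the start; "moment": the same for the moment, N m; "width": finger opening in m; "gripper_force": force on a finger pad.
Only numpy, scipy, OpenCV 4.12 (cv2) and the standard library are available. Lean on these libraries where they do the work, as an engineer would, in place of code of your own. Each camera call takes 0.05 s, during which the arm holds its last target. There are 200 camera calls.

TASK

One of the three salvaged pulley units in the rack has a binding bearing: push the wheels round by a spoke with a closed fingertip, swinging each free-running one by at least a quarter turn and leaving it turned, and back off the dragging one as soon as you feel it resist, for forcing a wheel ruins it. Then lift the binding unit out by its brass head and set it down upright on the floor of the grey reject crate (lower it in, do not drop it), leaving the two good units in their seats and everything else alone.

Things in the scene. Friction and masses are not known exactly. Their poses are not given: they have to be found in the camera images.
- rack: fixed plywood test rack, 130 x 480 mm, board 15 mm thick, with three square seats in a row along its y axis at y = -165, 0 and +165 mm; each seat is a 103 mm square recess whose floor lies 15 mm above the bench, fenced by dark wooden walls 10 mm high. Origin: centre of the underside, on the bench; z up. It stands at varying place and yaw
- crate: fixed grey open reject crate with a red tag on its near end: outside 320 (x) x 220 (y) x 80 mm high, walls and floor 5 mm thick. Origin: centre of the underside, on the bench; z up. Its far end (x above +65 mm) already holds a steel bearing ring and a blue cap; the rest is empty
- unit_k: one of three look-alike salvaged pulley units, 0.85 kg, each in one of the rack's seats (any), axes along the rack's. Steel plate 100 x 100 x 12 mm; above it a blue wheel with its underside at 16 and top at 34 mm; above that a brass head. A good wheel turns endlessly at well under 1 N and coasts on; the binding one drags. Origin: centre of the plate's underside; z up along the axle
- head_k (a point): where to grip and lift unit_k: on the axle, in the brass square head, one piece with the plate, 24 x 24 mm with sides along the unit's x and y; this point is 56 mm above the plate's underside, the head reaches from 36 to 66 mm above it; keep the gripper's knuckles clear of it when pushing a spoke
- wheel_k (a joint): angle of unit_k's wheel, rad, anticlockwise from above positive, starts within +-0.3, then one spoke (white dot on its rim) is that far from the unit's +x. Rim 140 mm outside, 124 mm inside; hub 32 mm across; 3 even spokes 9 mm wide; openings go through to the plate. The binding wheel drags with about 6 N on a spoke 44 mm from the axle and jams solid after 0.4 to 1 rad either way
- unit_m: one of three look-alike salvaged pulley units, 0.85 kg, each in one of the rack's seats (any), axes along the rack's. Steel plate 100 x 100 x 12 mm; above it a blue wheel with its underside at 16 and top at 34 mm; above that a brass head. A good wheel turns endlessly at well under 1 N and coasts on; the binding one drags. Origin: centre of the plate's underside; z up along the axle
- head_m (a point): where to grip and lift unit_m: on the axle, in the brass square head, one piece with the plate, 24 x 24 mm with sides along the unit's x and y; this point is 56 mm above the plate's underside, the head reaches from 36 to 66 mm above it; keep the gripper's knuckles clear of it when pushing a spoke
- wheel_m (a joint): angle of unit_m's wheel, rad, anticlockwise from above positive, starts within +-0.3, then one spoke (white dot on its rim) is that far from the unit's +x. Rim 140 mm outside, 124 mm inside; hub 32 mm across; 3 even spokes 9 mm wide; openings go through to the plate. The binding wheel drags with about 6 N on a spoke 44 mm from the axle and jams solid after 0.4 to 1 rad either way
- unit_r: one of three look-alike salvaged pulley units, 0.85 kg, each in one of the rack's seats (any), axes along the rack's. Steel plate 100 x 100 x 12 mm; above it a blue wheel with its underside at 16 and top at 34 mm; above that a brass head. A good wheel turns endlessly at well under 1 N and coasts on; the binding one drags. Origin: centre of the plate's underside; z up along the axle
- head_r (a point): where to grip and lift unit_r: on the axle, in the brass square head, one piece with the plate, 24 x 24 mm with sides along the unit's x and y; this point is 56 mm above the plate's underside, the head reaches from 36 to 66 mm above it; keep the gripper's knuckles clear of it when pushing a spoke
- wheel_r (a joint): angle of unit_r's wheel, rad, anticlockwise from above positive, starts within +-0.3, then one spoke (white dot on its rim) is that far from the unit's +x. Rim 140 mm outside, 124 mm inside; hub 32 mm across; 3 even spokes 9 mm wide; openings go through to the plate. The binding wheel drags with about 6 N on a spoke 44 mm from the axle and jams solid after 0.4 to 1 rad either way
- bearing: bystander, leave alone: steel ring 56 mm across, 14 mm high, lying in the crate's far end; origin at its underside
- cap: bystander, leave alone: blue disc cap 44 mm across, 16 mm high, lying in the crate's far end; origin at its underside
- driver: bystander, leave alone: red-handled screwdriver lying on the bench; origin at its underside
- spanner: bystander, leave alone: steel spanner lying on the bench; origin at its underside
- jar: bystander, leave alone: closed jar, 70 mm across, 90 mm high; origin at its underside
- mug: bystander, leave alone: white mug, 80 mm across, 90 mm high; origin at its underside
- flask: bystander, leave alone: white plastic bottle with blue cap, 70 mm across, 190 mm high; origin at its underside
Things that resemble listed ones, but are neither listed nor needed, are in the scene too. Leave any purple look-alike of the unit_r alone. Leave any pink look-alike of the unit_m alone.

How it is judged:
By the outcome, as a careful person would: the job done as asked, in the order asked, and still so for the second after the job is handed in, with the robot touching nothing.
It also fails if it takes over 72 s, if anything falls off the work surface, if the arm or the gripper's body presses on something with over 40 N, if the wrist force passes 120 N, or if a joint passes its speed limit or range.

## Working session

There is one attempt and no reset: what is moved stays moved. The work goes in short steps, Python scripts to look and compute and a tool call to move; the robot and the scene stay as the last step left them, time stands still between calls to the robot, and variables do not carry over. Pictures are saved under pics/ and viewed, at most 10 in all, crops included, and the job is handed in when it is done.

Besides the shell and the picture viewer there is one more tool, called after "Call:" by a JSON object that holds its "method" and its "body". move_arm: Moves the arm, as the interface text tells. Its arguments: {"type":"object","properties":{"rows":{"type":"string"},"squeeze":{"type":"number"}},"required":["rows"]}

```bash
mkdir -p pics; ls
cat > h.py <<'E'
import numpy as np, cv2
from station import arm
def ray(name,u,v,z):
    m=arm.camera_model(name);K=np.array(m["mtx"]);T=np.array(m["camera_from_world"])
    R=T[:3,:3];c=-R.T@T[:3,3];d=R.T@np.linalg.inv(K)@np.array([u,v,1.])
    return c+d*(z-c[2])/d[2]
E
python3 - <<'E'
from h import *
a,da=arm.grab_frame("scene");b,db=arm.grab_frame("side")
cv2.imwrite("pics/a.png",a);cv2.imwrite("pics/b.png",b)
np.savez("f0.npz",a=a,da=da,b=b,db=db)
print(arm.get_state())
for n in("scene","side","wrist"):print(n,arm.camera_model(n))
E
```

```text
pics
{'t': 0.1, 'q': array([-9.78899405e-01,  3.59332345e-01,  1.11980108e-02, -3.10219078e-04,
       -1.22411319e+00, -2.88077591e-01]), 'qd': array([-0.0010276 , -0.00208322,  0.00168836,  0.00184963,  0.0005975 ,
       -0.00029573]), 'joint_efforts': array([-3.26127563e-03, -5.84162664e+01,  2.93748540e+01,  7.01573879e+00,
        1.00469420e-02, -8.46623448e-05]), 'eef_pos': array([ 0.20178209, -0.64370745,  0.23372571]), 'ee_rot': array([ 3.14011839e+00, -1.32710939e-04, -2.83787884e+00]), 'force': array([-0.04225178,  0.37549684,  0.06889183]), 'moment': array([-0.05323469,  0.03534579,  0.03652526]), 'gripper_force': 0.0, 'width': 0.08753802257286311}
scene {'mtx': array([[428.47661083,   0.        , 252.60517384],
       [  0.        , 428.47661083, 192.03406286],
       [  0.        ,   0.        ,   1.        ]]), 'camera_from_world': array([[ 0.72505193,  0.68835969, -0.02146264, -0.38886622],
       [ 0.46231628, -0.50958526, -0.72566281, -0.16925268],
       [-0.51045407,  0.51622069, -0.68771567,  1.72640142],
       [ 0.        ,  0.        ,  0.        ,  1.       
[... 260 characters left out ...]
   [-0.20829188,  0.48003137, -0.85216453,  0.18157996],
       [ 0.3140196 , -0.79232597, -0.52307863,  1.15109786],
       [ 0.        ,  0.        ,  0.        ,  1.        ]])}
wrist {'mtx': array([[297.31863964,   0.        , 254.52893632],
       [  0.        , 297.31863964, 197.00395191],
       [  0.        ,   0.        ,   1.        ]]), 'mount': array([[-1.00302381e-04, -9.66313160e-01, -2.57369126e-01,
         6.87417179e-02],
       [ 9.99999436e-01, -3.69136989e-04,  9.96232958e-04,
        -3.52574874e-05],
       [-1.05767748e-03, -2.57368881e-01,  9.66312652e-01,
        -1.49713300e-01],
       [ 0.00000000e+00,  0.00000000e+00,  0.00000000e+00,
         1.00000000e+00]])}
```

View pics/a.png

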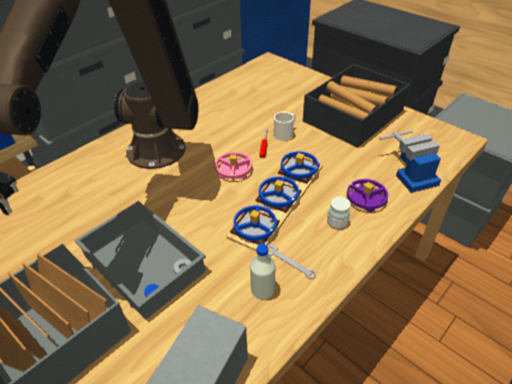

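View pics/b.png

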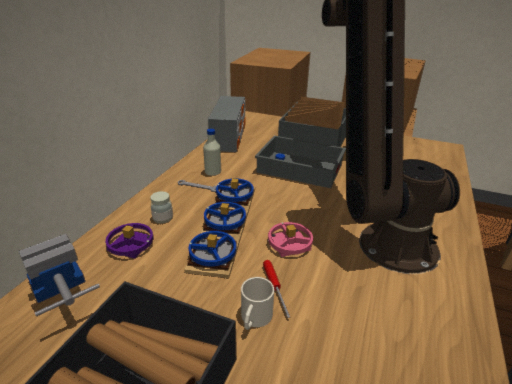

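The scene view shows three blue wheels at (300,164), (279,192) and (255,223). The look-alikes are pink at (234,166) and purple at (367,194). The reject crate is at (142,258), with the bearing at (181,266) and the cap at (152,291). The bottle stands at (262,275), close to the last wheel.

Run:
```python
from h import *
f=np.load("f0.npz")
def brass(img):
    h=cv2.cvtColor(img,cv2.COLOR_BGR2HSV);return cv2.inRange(h,(15,140,60),(30,255,255))
for n,img,d,cs in(("scene",f["a"],f["da"],[(300,160),(279,188),(255,217)]),("side",f["b"],f["db"],[(212,240),(224,208),(235,182)])):
    m=arm.camera_model(n);T=np.linalg.inv(m["camera_from_world"]);Ki=np.linalg.inv(m["mtx"])
    for(u,v)in cs:
        M=np.zeros(d.shape,np.uint8);M[v-9:v+10,u-9:u+10]=brass(img)[v-9:v+10,u-9:u+10]
        ys,xs=np.nonzero(M)
        p=np.array([(T@np.append(Ki@[x,y,1]*d[y,x],1))[:3] for x,y in zip(xs,ys) if d[y,x]>0])
        if len(p)==0: print(n,u,v,"none");continue
        t=p[(p[:,2]>.068)&(p[:,2]<.095)]
        print(n,(u,v),len(p),t.mean(0).round(4),len(t), p[:,2].max().round(3))
    # blue rims by depth
    h=cv2.cvtColor(img,cv2.COLOR_BGR2HSV);B=cv2.inRange(h,(105,120,50),(130,255,255))
    ys,xs=np.nonzero(B&((d>0)*255).astype(np.uint8))
    P=(T@np.vstack([(Ki@np.array([xs,ys,np.ones_like(xs)]))*d[ys,xs],np.ones(len(xs))]))[:3].T
    np.save(n+"_blue.npy",P)
# crate corners: depth points at z~.08 top
d=f["da"];m=arm.camera_model("scene");T=np.linalg.inv(m["camera_from_world"]);Ki=np.linalg.inv(m["mtx"])
ys,xs=np.mgrid[190:320,70:215];ys=ys.ravel();xs=xs.ravel()
P=(T@np.vstack([(Ki@np.array([xs,ys,np.ones_like(xs)]))*d[ys,xs],np.ones(len(xs))]))[:3].T
k=(abs(P[:,2]-.08)<.006)
print("crate rim",cv2.minAreaRect(P[k][:,:2].astype(np.float32)*1000),k.sum())
for u,v in[(78,243),(139,204),(204,262),(140,316)]:print((u,v),ray("scene",u,v,.08).round(3))
a=f["a"];o=cv2.resize(a[140:250,220:330],None,fx=5,fy=5,interpolation=2);cv2.imwrite("pics/c.png",o)
h=cv2.cvtColor(f["a"],cv2.COLOR_BGR2HSV);R=cv2.inRange(h,(0,130,80),(8,255,255));ys,xs=np.nonzero(R[200:330,60:220]);print("red tag",len(xs), xs.mean()+60 if len(xs) else 0,ys.mean()+200 if len(xs) else 0)
```

```text
scene (300, 160) 69 [0.5138 0.2729 0.0768] 44 0.084
scene (279, 188) 73 [0.5527 0.1126 0.0777] 51 0.085
scene (255, 217) 84 [ 0.5915 -0.0479  0.078 ] 61 0.086
side (212, 240) 100 [0.5092 0.2807 0.0782] 70 0.084
side (224, 208) 76 [0.5467 0.1218 0.0777] 50 0.084
side (235, 182) 77 [ 0.5856 -0.0378  0.0778] 40 0.084
crate rim ((430.63275146484375, -441.91265869140625), (368.5479431152344, 338.2477111816406), 89.37884521484375) 1476
(78, 243) [ 0.284 -0.486  0.08 ]
(139, 204) [ 0.283 -0.266  0.08 ]
(204, 262) [ 0.613 -0.279  0.08 ]
(140, 316) [ 0.621 -0.504  0.08 ]
red tag 0 0 0
```

View pics/c.png

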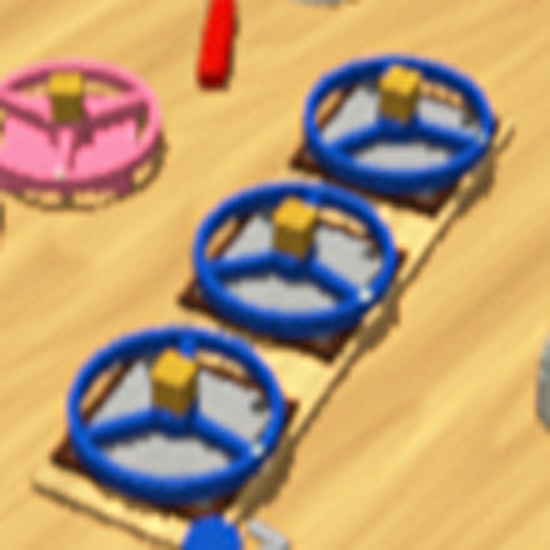

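Candidates for the wanted units are the blue wheels at (300,164), (279,192) and (255,223). Pink at (234,166) and purple at (367,194) are excluded. The crop confirms the three blue ones on the rack, with white dots on the +x side. I'll move above the middle unit with the gripper closed and look with the wrist camera.

Call:
{"method": "move_arm", "body": {"rows": "0 0 0 -0.04 0.0444 0 0;0 0 0 -0.04 0.0444 0 0;0 0 0 -0.04 0.0444 0 0;0 0 0 -0.04 0.0444 0 0;0 0 0 -0.04 0.0444 0 0;0 0 0 -0.04 0.0444 0 0;0 0 0 -0.04 0.0444 0 0;0 0 0 -0.04 0.0444 0 0", "squeeze": 10}}

```text
t: 1.1
eef_pos: [0.4013, -0.2076, 0.2346]
ee_rot: [-3.142, 0.0, -2.838]
force: [1.5, -0.2, 0.7]
width: 0.0131
gripper_force: 0.0
```

Call:
{"method": "move_arm", "body": {"rows": "0 0 0 -0.04 0.0444 0 0;0 0 0 -0.04 0.0444 0 0;0 0 0 -0.04 0.0444 0 0;0 0 0 -0.04 0.0444 0 0;0 0 0 -0.04 0.0444 0 0;0 0 0 -0.04 0.0444 0 0;0 0 0 0 0 0 0"}}

```text
t: 1.98
eef_pos: [0.5513, 0.1198, 0.2333]
ee_rot: [-3.141, -0.001, -2.835]
force: [-1.2, -0.6, -0.1]
width: 0.0002
gripper_force: 0.0
```

```bash
cat >> h.py <<'E'
from scipy.spatial.transform import Rotation as Ro
def wpose():
    s=arm.get_state();T=np.eye(4);T[:3,:3]=Ro.from_euler("xyz",s["ee_rot"]).as_matrix();T[:3,3]=s["eef_pos"];return T,s
M=arm.camera_model("wrist");MT=np.array(M["mount"]);K=np.array(M["mtx"])
def wray(T,u,v,z):
    x,y=np.broadcast_arrays((np.asarray(u,float)-K[0,2])/K[0,0],(np.asarray(v,float)-K[1,2])/K[1,1]);r=np.hypot(x,y)+1e-9
    d=np.stack([x/r*np.sin(r),y/r*np.sin(r),np.cos(r)]);A=T@MT
    d=(A[:3,:3]@d.reshape(3,-1)).T;c=A[:3,3];return c+d*((z-c[2])/d[:,2])[:,None]
def wproj(T,p):
    c=np.linalg.inv(T@MT)@np.append(p,1);th=np.arctan2(np.hypot(c[0],c[1]),c[2]);n=np.hypot(c[0],c[1])
    return K[0,2]+K[0,0]*th*c[0]/n,K[1,2]+K[1,1]*th*c[1]/n
E
python3 - <<'E'
from h import *
T,s=wpose();w,d=arm.grab_frame("wrist");cv2.imwrite("pics/w1.png",w);np.savez("w1.npz",w=w,d=d,T=T)
print(s["eef_pos"],s["ee_rot"],s["q"].round(3),s["force"],s["width"])
for p in[(.5115,.277),(.55,.117),(.589,-.043)]:print(np.round(wproj(T,[*p,.081]),0))
print("flask",ray("scene",262,294,0),ray("side",212,172,0))
E
```

```text
[0.55125505 0.11984316 0.23331503] [-3.14137573e+00 -1.42741092e-03 -2.83457947e+00] [ 0.561  0.179 -0.237 -0.    -1.156 -1.825] [-1.17801068 -0.58505753 -0.10224338] 0.00022269592084219755
[397. 195.]
[252. 184.]
[106. 176.]
flask [ 0.76970061 -0.20673508  0.        ] [ 0.76166348 -0.19271471  0.        ]
```

View pics/w1.png

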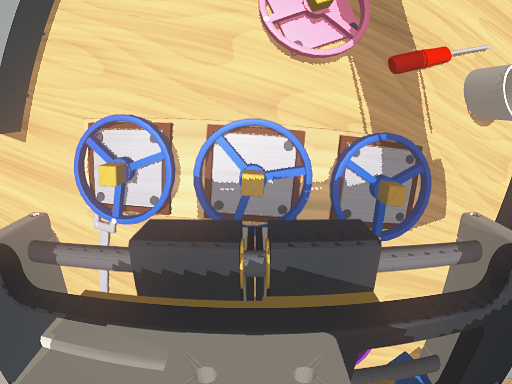

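The wrist view shows the three blue wheels: left at (124,168) (world -y), middle (252,173) and right (380,187). The spoke opening faces the robot (up in the image). The fingers are closed at (256,262), and the pink look-alike is at top right. Next I'll fit each rim and find its spoke angles.

```bash
cat > fit.py <<'E'
from h import *
from scipy.optimize import least_squares
def fit(w,T,guess,zt=.049):
    h=cv2.cvtColor(w,cv2.COLOR_BGR2HSV);B=cv2.inRange(h,(100,110,60),(130,255,255))
    ys,xs=np.nonzero(B);P=wray(T,xs,ys,zt)[:,:2];c=np.array(guess,float)
    for k in range(6):
        r=np.linalg.norm(P-c,axis=1);S=P[(r>.056)&(r<.076)]
        # mid radius of rim 66 mm
        c=least_squares(lambda q:np.linalg.norm(S-q,axis=1)-.066,c,loss="soft_l1",f_scale=.003).x
    q=P-c;r=np.linalg.norm(q,axis=1);s=(r>.025)&(r<.052);a=np.arctan2(q[s,1],q[s,0])
    th=np.angle(np.exp(3j*a).mean())/3
    return c,np.degrees(th),s.sum(),len(S),np.degrees(a)
E
python3 - <<'E'
from fit import *
f=np.load("w1.npz");T=f["T"]
for g in[(.5115,.277),(.55,.117),(.589,-.043)]:
    c,th,n,m,a=fit(f["w"],T,g);print(c.round(4),"spokes mod120 az",round(th,1),n,m, np.histogram(a%360,bins=24,range=(0,360))[0])
    # head top via brass mask near projection
    u,v=map(int,wproj(T,[*g,.081]));h=cv2.cvtColor(f["w"],cv2.COLOR_BGR2HSV)
    b=cv2.inRange(h,(15,130,150),(32,255,255));Z=np.zeros_like(b);Z[v-18:v+18,u-18:u+18]=b[v-18:v+18,u-18:u+18]
    ys,xs=np.nonzero(Z);P=wray(T,xs,ys,.081);print("  head",P.mean(0).round(4),len(xs),cv2.minAreaRect((P[:,:2]*1000).astype(np.float32)))
E
```

```text
[0.5115 0.2762] spokes mod120 az 15.3 548 1645 [132  63   0   0   0   0   0   0  51 123   8   0   0   0   0   0  54 101
   0   0   0   0   0  16]
  head [0.5121 0.2768 0.081 ] 313 ((511.98724365234375, 276.98699951171875), (22.44523811340332, 21.7876033782959), 15.497933387756348)
[0.5506 0.1166] spokes mod120 az -3.1 561 1816 [ 46   0   0   0   0   0   0 123  82   0   0   0   0   0   2 165  25   0
   0   0   0   0   0 118]
  head [0.5499 0.1173 0.081 ] 432 ((548.687744140625, 116.4781494140625), (25.537580490112305, 23.004369735717773), 17.572067260742188)
[ 0.5885 -0.0425] spokes mod120 az 4.4 410 1711 [119   5   0   0   0   0   0  28 121   0   0   0   0   0   0  39  94   0
   0   0   0   0   0   4]
  head [ 0.588  -0.0418  0.081 ] 360 ((586.18798828125, -41.06654739379883), (27.036163330078125, 24.765600204467773), 10.810431480407715)
```

Call:
{"method": "move_arm", "body": {"rows": "0 0 0 0.040 0.0115 0 0;0 0 10.3 0 0 0.045 0;0 0 10.3 0 0 0.045 0;0 0 0 0 0 0.04 0;0 0 0 0 0 0 0"}}

```text
t: 2.65
eef_pos: [0.5064, 0.1135, 0.1023]
ee_rot: [-3.138, -0.005, 3.085]
force: [0.6, 0.5, 1.9]
width: 0.0001
gripper_force: 0.0
```

Call:
{"method": "move_arm", "body": {"rows": "0 0 0 0 0 0.04 0;0 0 0 0 0 0.0195 0;0 0 0 0 0 0 0"}}

```text
t: 3.02
eef_pos: [0.5087, 0.1151, 0.0456]
ee_rot: [-3.141, -0.001, 3.086]
force: [0.3, -0.2, 0.3]
width: 0.0002
gripper_force: 0.0
```

Call:
{"method": "move_arm", "body": {"rows": "0 0 -4 -0.0001 -0.0029 0 0;0 0 -4 -0.0001 -0.0029 0 0;0 0 -4 -0.0001 -0.0029 0 0"}}

```text
t: 3.4
eef_pos: [0.5105, 0.1073, 0.0476]
ee_rot: [3.141, 0.003, -2.985]
force: [-0.3, 0.0, 0.1]
width: 0.0003
gripper_force: 0.0
```

Call:
{"method": "move_arm", "body": {"rows": "0 0 -3 -0.0001 -0.0022 0 0;0 0 -3 -0.0001 -0.0022 0 0"}}

```text
t: 3.65
eef_pos: [0.5115, 0.103, 0.0477]
ee_rot: [3.141, 0.003, -2.881]
force: [0.3, 0.1, -0.4]
width: 0.0008
gripper_force: 0.0
```

Call:
{"method": "move_arm", "body": {"rows": "0 0 -3 -0.0001 -0.0022 0 0;0 0 -3 -0.0001 -0.0022 0 0"}}

```text
t: 3.9
eef_pos: [0.5129, 0.0988, 0.0477]
ee_rot: [3.141, 0.003, -2.776]
force: [-0.4, -0.6, 0.3]
width: 0.0005
gripper_force: 0.0
```

Call:
{"method": "move_arm", "body": {"rows": "0 0 -3 -0.0001 -0.0022 0 0;0 0 -3 -0.0001 -0.0022 0 0"}}

```text
t: 4.15
eef_pos: [0.5148, 0.0948, 0.0477]
ee_rot: [-3.141, 0.003, -2.672]
force: [-0.5, -1.2, 0.3]
width: 0.0008
gripper_force: 0.0
```

```bash
cat > look.py <<'E'
import sys
from fit import *
C={1:(.5115,.2765),2:(.5503,.117),3:(.5885,-.0422)}
a=[arm.grab_frame("scene")[0],arm.grab_frame("side")[0]]
T,s=wpose();w,d=arm.grab_frame("wrist")
print("tcp",s["eef_pos"].round(4),"yaw",np.degrees(s["ee_rot"][2]).round(1),"F",s["force"].round(2),"t",s["t"],"q6",s["q"][5].round(2))
for k in map(int,sys.argv[1:]):
    c=np.array(C[k])
    for n,img in zip(("scene","side"),a):
        h=cv2.cvtColor(img,cv2.COLOR_BGR2HSV);B=cv2.inRange(h,(100,110,40),(130,255,255));ys,xs=np.nonzero(B)
        P=np.array([ray(n,x,y,.047)[:2] for x,y in zip(xs,ys)])-c;r=np.hypot(*P.T);q=P[(r>.025)&(r<.052)]
        print(k,n,np.histogram(np.degrees(np.arctan2(q[:,1],q[:,0]))%360,bins=24,range=(0,360))[0])
    h=cv2.cvtColor(w,cv2.COLOR_BGR2HSV);B=cv2.inRange(h,(100,110,60),(130,255,255));ys,xs=np.nonzero(B)
    P=wray(T,xs,ys,.045)[:,:2]-c;r=np.hypot(*P.T);q=P[(r>.025)&(r<.052)]
    print(k,"wrist",np.histogram(np.degrees(np.arctan2(q[:,1],q[:,0]))%360,bins=24,range=(0,360))[0])
cv2.imwrite("pics/last.png",w)
E
python3 look.py 2
```

```text
tcp [0.5147 0.0948 0.0474] yaw -153.2 F [ 0.36 -0.07  0.47] t 4.25 q6 -1.66Traceback (most recent call last):
  File "look.py", line 11, in <module>
    P=np.array([ray(n,x,y,.047)[:2] for x,y in zip(xs,ys)])-c;r=np.hypot(*P.T);q=P[(r>.025)&(r<.052)]
                ~~~^^^^^^^^^^^^
  File "h.py", line 4, in ray
    m=arm.camera_model(name);K=np.array(m["mtx"]);T=np.array(m["camera_from_world"])
ValueError: time passes only in moves, steps and waits
```

```bash
cat > h2.py <<'E'
import re
s=open('h.py').read()
s=s.replace('''def ray(name,u,v,z):
    m=arm.camera_model(name)''','''CM={n:arm.camera_model(n) for n in("scene","side")}
def ray(name,u,v,z):
    m=CM[name]''')
open('h.py','w').write(s)
E
python3 h2.py; python3 look.py 2
```

```text
tcp [0.514  0.0947 0.0463] yaw -153.3 F [-0.82 -0.52  0.15] t 4.4 q6 -1.66
2 scene [12  0  0  0  0  0  3  2  1  0  0  0  0  0  0  0  2 12  5  2  2  2  4 16]
2 side [13 16  8  2  0  0  3  8 13  3  1  0  0  0  0  0  0  0  0  0  0  4  5  4]
2 wrist [0 0 0 0 0 0 0 0 0 0 0 0 0 0 0 0 0 0 0 0 0 0 0 0]
```

Call:
{"method": "move_arm", "body": {"rows": "0 0 -3 -0.0001 -0.0022 0 0;0 0 -3 -0.0001 -0.0022 0 0;0 0 -3 -0.0001 -0.0022 0 0"}}

```text
t: 4.82
eef_pos: [0.517, 0.0889, 0.0453]
ee_rot: [-3.142, 0.0, -2.515]
force: [0.4, -0.3, -0.6]
width: 0.0004
gripper_force: 0.0
```

Call:
{"method": "move_arm", "body": {"rows": "0 0 -3 -0.0001 -0.0022 0 0;0 0 -3 -0.0001 -0.0022 0 0"}}

```text
t: 5.08
eef_pos: [0.5199, 0.0856, 0.0453]
ee_rot: [-3.142, 0.0, -2.411]
force: [-0.8, -0.1, 0.0]
width: 0.0007
gripper_force: 0.1
```

```bash
python3 look.py 2
```

```text
tcp [0.5199 0.0855 0.0453] yaw -138.2 F [-1.02  0.08 -0.67] t 5.175 q6 -1.38
2 scene [15  8  0  0  0  0  3  2  1  0  0  0  0  0  0  0  0  1  2  0  1  2  1  8]
2 side [ 0 16 14 10  4  1  3  6 12 12  1  0  0  0  0  1  3  5  2  0  0  5  4  2]
2 wrist [0 0 0 0 0 0 0 0 0 0 0 0 0 0 0 0 0 0 0 0 0 0 0 0]
```

Call:
{"method": "move_arm", "body": {"rows": "0 0 -3 -0.0001 -0.0022 0 0;0 0 -3 -0.0001 -0.0022 0 0;0 0 -3 -0.0001 -0.0022 0 0"}}

```text
t: 5.6
eef_pos: [0.5246, 0.0811, 0.0452]
ee_rot: [-3.142, -0.0, -2.255]
force: [-0.1, -0.6, 0.5]
width: 0.0005
gripper_force: 0.0
```

Call:
{"method": "move_arm", "body": {"rows": "0 0 -3 -0.0001 -0.0022 0 0;0 0 -3 -0.0001 -0.0022 0 0;0 0 -3 -0.0001 -0.0022 0 0"}}

```text
t: 5.98
eef_pos: [0.5301, 0.0774, 0.0452]
ee_rot: [3.142, -0.0, -2.098]
force: [0.8, 0.2, -0.4]
width: 0.0002
gripper_force: 0.0
```

```bash
python3 look.py 2
```

```text
tcp [0.5302 0.0774 0.0452] yaw -120.2 F [ 0.53  0.03 -0.28] t 6.075 q6 -1.04
2 scene [ 6 14  9  0  0  0  2  2  1  0  0  0  0  0  0  0  0  0  0  0  0  0  0  0]
2 side [ 0  4 14 15 10  3  3  5  6 14 14  0  0  0  0  0  0  0  0  0  0  5  5  2]
2 wrist [0 0 0 0 0 0 0 0 0 0 0 0 0 0 0 0 0 0 0 0 0 0 0 0]
```

Call:
{"method": "move_arm", "body": {"rows": "0 0 -5 -0.0002 -0.0036 0 0;0 0 -5 -0.0002 -0.0036 0 0;0 0 -5 -0.0002 -0.0036 0 0;0 0 -5 -0.0002 -0.0036 0 0;0 0 -5 -0.0002 -0.0036 0 0;0 0 -5 -0.0002 -0.0036 0 0;0 0 -5 -0.0002 -0.0036 0 0"}}

```text
t: 7.0
eef_pos: [0.5544, 0.0723, 0.0451]
ee_rot: [3.141, -0.0, -1.486]
force: [0.5, 0.6, -0.2]
width: 0.0004
gripper_force: 0.0
```

Call:
{"method": "move_arm", "body": {"rows": "0 0 -5 -0.0002 -0.0036 0 0;0 0 -5 -0.0002 -0.0036 0 0;0 0 -5 -0.0002 -0.0036 0 0;0 0 -5 -0.0002 -0.0036 0 0;0 0 -5 -0.0002 -0.0036 0 0;0 0 -5 -0.0002 -0.0036 0 0;0 0 -5 -0.0002 -0.0036 0 0;0 0 -5 -0.0002 -0.0036 0 0"}}

```text
t: 8.0
eef_pos: [0.5798, 0.0845, 0.045]
ee_rot: [3.141, 0.0, -0.788]
force: [0.3, -0.5, -0.3]
width: 0.0003
gripper_force: 0.0
```

```bash
python3 look.py 2
```

```text
tcp [0.5801 0.0847 0.0451] yaw -45.2 F [-0.49  0.17  0.25] t 8.1 q6 0.3
2 scene [0 0 0 0 0 0 0 0 0 0 0 0 0 0 0 9 7 0 0 0 0 0 4 6]
2 side [11  3  0  0  0  0  7 14  5  2  1  1  3 16 12 10  2  3  2  0  0  0  7 13]
2 wrist [0 0 0 0 0 0 0 0 0 0 0 0 0 0 0 0 0 0 0 0 0 0 0 0]
```

Call:
{"method": "move_arm", "body": {"rows": "0 0 0 0 0 -0.04 0;0 0 0 0 0 -0.04 0;0 0 0 0.0458 0.0305 0 0;0 0 0 0.0458 0.0305 0 0;0 0 0 0.0458 0.0305 0 0;0 0 10.7 0 0 0 0;0 0 0 0 0 0 0"}}

```text
t: 9.02
eef_pos: [0.6114, -0.0784, 0.1248]
ee_rot: [3.141, 0.0, -0.979]
force: [-1.0, 0.4, 0.2]
width: 0.0001
gripper_force: 0.0
```

```bash
python3 look.py 2 3
```

```text
tcp [ 0.6116 -0.0773  0.1251] yaw -55.7 F [0.38 0.04 0.33] t 9.125 q6 0.41
2 scene [0 0 0 0 0 0 4 4 1 2 4 0 0 0 0 0 0 0 0 0 0 0 7 9]
2 side [12  4  0  0  0  0  4 15  5  2  1  0  3 15 12  8  1  2  0  0  0  5  9 13]
2 wrist [0 0 0 0 0 0 0 0 0 0 0 0 0 0 0 0 0 0 0 0 0 0 0 0]
3 scene [10  0  0  0  0  0  0  1  2  0  0  0  0  0  0  0 17 15  4  3  4  3  5 21]
3 side [11  8  8  4  0  0  3  7  9  2  0  0  0  2  8 10  7  3  1  0  0  2  5  9]
3 wrist [ 0  0  0  0  0  0  0  0 28  0  0  0  0  0  0  0  9  9  0  0  0  0  0 22]
```

Call:
{"method": "move_arm", "body": {"rows": "0 0 0 0 0 0.04 0;0 0 0 0 0 0.04 0;0 0 4 -0.0001 0.0029 0 0;0 0 4 -0.0001 0.0029 0 0;0 0 4 -0.0001 0.0029 0 0;0 0 3 -0.0001 0.0022 0 0;0 0 3 -0.0001 0.0022 0 0"}}

```text
t: 10.05
eef_pos: [0.6, -0.0821, 0.0452]
ee_rot: [-3.141, -0.0, -1.288]
force: [0.1, -0.4, -0.5]
width: 0.0003
gripper_force: 0.0
```

Call:
{"method": "move_arm", "body": {"rows": "0 0 3 -0.0001 0.0022 0 0;0 0 3 -0.0001 0.0022 0 0"}}

```text
t: 10.3
eef_pos: [0.5957, -0.083, 0.0452]
ee_rot: [-3.141, 0.0, -1.393]
force: [0.2, -0.8, -0.5]
width: 0.0004
gripper_force: 0.0
```

Call:
{"method": "move_arm", "body": {"rows": "0 0 3 -0.0001 0.0022 0 0;0 0 3 -0.0001 0.0022 0 0"}}

```text
t: 10.55
eef_pos: [0.5914, -0.0834, 0.0452]
ee_rot: [-3.141, 0.0, -1.497]
force: [-0.3, 0.1, 0.8]
width: 0.0002
gripper_force: 0.0
```

Call:
{"method": "move_arm", "body": {"rows": "0 0 3 -0.0001 0.0022 0 0;0 0 3 -0.0001 0.0022 0 0"}}

```text
t: 10.8
eef_pos: [0.587, -0.0834, 0.0453]
ee_rot: [-3.141, 0.0, -1.602]
force: [-0.2, -0.8, 0.5]
width: 0.0006
gripper_force: 0.0
```

Call:
{"method": "move_arm", "body": {"rows": "0 0 3 -0.0001 0.0022 0 0"}}

```text
t: 10.92
eef_pos: [0.5848, -0.0833, 0.0453]
ee_rot: [-3.141, 0.0, -1.654]
force: [-0.1, -0.6, 0.4]
width: 0.0007
gripper_force: 0.0
```

Call:
{"method": "move_arm", "body": {"rows": "0 0 3 -0.0001 0.0022 0 0"}}

```text
t: 11.05
eef_pos: [0.5826, -0.083, 0.0453]
ee_rot: [-3.141, 0.0, -1.707]
force: [0.3, 0.2, -0.2]
width: 0.0007
gripper_force: 0.0
```

Call:
{"method": "move_arm", "body": {"rows": "0 0 3 -0.0001 0.0022 0 0"}}

```text
t: 11.18
eef_pos: [0.5804, -0.0826, 0.0453]
ee_rot: [-3.141, 0.0, -1.759]
force: [0.2, -1.1, 0.3]
width: 0.0003
gripper_force: 0.0
```

```bash
python3 look.py 3
```

```text
tcp [ 0.5803 -0.0827  0.0452] yaw -100.8 F [ 0.53 -0.4  -0.41] t 11.275 q6 -0.38
3 scene [ 0  0  0  0  0  2 10  1  0  0  0  0  0  0  0  0  0  0  0  0  0  0  1  0]
3 side [ 4  0  0  0  0  0  9  7  4  3  1  3  7 11 10  1  0  0  0  0  0  3  9 11]
3 wrist [0 0 0 0 0 0 0 0 0 0 0 0 0 0 0 0 0 0 0 0 0 0 0 0]
```

Call:
{"method": "move_arm", "body": {"rows": "0 0 3 -0.0001 0.0022 0 0;0 0 3 -0.0001 0.0022 0 0"}}

```text
t: 11.58
eef_pos: [0.5763, -0.082, 0.0452]
ee_rot: [-3.141, 0.0, -1.864]
force: [-0.1, 0.3, 0.0]
width: 0.0007
gripper_force: 0.0
```

Call:
{"method": "move_arm", "body": {"rows": "0 0 3 -0.0001 0.0022 0 0;0 0 3 -0.0001 0.0022 0 0"}}

```text
t: 11.82
eef_pos: [0.5721, -0.0804, 0.0451]
ee_rot: [-3.141, 0.0, -1.969]
force: [0.6, 0.2, -0.0]
width: 0.0006
gripper_force: 0.1
```

```bash
python3 look.py 3
```

```text
tcp [ 0.572  -0.0804  0.0451] yaw -112.8 F [-0.12  0.8  -0.02] t 11.925 q6 -0.6
3 scene [ 0  0  0  0  2 13  5  1  2  0  0  0  0  0  0  0  0  0  0  0  0  6  1  0]
3 side [ 1  0  0  0  0  6 13  4  4  3  2  9 11 11  6  0  0  0  0  0  0  5 10  8]
3 wrist [0 0 0 0 0 0 0 0 0 0 0 0 0 0 0 0 0 0 0 0 0 0 0 0]
```

Call:
{"method": "move_arm", "body": {"rows": "0 0 5 -0.0002 0.0036 0 0;0 0 5 -0.0002 0.0036 0 0;0 0 5 -0.0002 0.0036 0 0;0 0 5 -0.0002 0.0036 0 0;0 0 5 -0.0002 0.0036 0 0;0 0 5 -0.0002 0.0036 0 0;0 0 5 -0.0002 0.0036 0 0"}}

```text
t: 12.85
eef_pos: [0.5534, -0.0643, 0.0451]
ee_rot: [-3.141, 0.0, -2.581]
force: [-0.2, -0.1, 0.1]
width: 0.0005
gripper_force: 0.0
```

Call:
{"method": "move_arm", "body": {"rows": "0 0 5 -0.0002 0.0036 0 0;0 0 5 -0.0002 0.0036 0 0;0 0 5 -0.0002 0.0036 0 0;0 0 5 -0.0002 0.0036 0 0;0 0 5 -0.0002 0.0036 0 0;0 0 5 -0.0002 0.0036 0 0;0 0 5 -0.0002 0.0036 0 0;0 0 5 -0.0002 0.0036 0 0"}}

```text
t: 13.85
eef_pos: [0.5478, -0.0365, 0.0451]
ee_rot: [3.142, 0.0, 3.004]
force: [0.5, -0.7, 0.8]
width: 0.0003
gripper_force: 0.0
```

```bash
python3 look.py 3
```

```text
tcp [ 0.5479 -0.0364  0.0451] yaw 172.2 F [ 0.12 -0.49 -0.51] t 13.95 q6 -2.0
3 scene [21  8  0  0  0  0  1  2  4  1  0  0  0  0  0  0  7 19 12  3  4  2  2 12]
3 side [ 7  8 12  5  3  0  3  5 10  5  0  0  0  0  0  0  0  0  0  0  0  0  0  0]
3 wrist [0 0 0 0 0 0 0 0 0 0 0 0 0 0 0 0 0 0 0 0 0 0 0 0]
```

Call:
{"method": "move_arm", "body": {"rows": "0 0 0 0 0 -0.04 0;0 0 0 0 0 -0.04 0;0 0 0 0.019 0.0471 0 0;0 0 0 0.019 0.0471 0 0;0 0 0 0.019 0.0471 0 0;0 0 0 0.019 0.0471 0 0;0 0 0 0.019 0.0471 0 0;0 0 0 0.019 0.0471 0 0"}}

```text
t: 15.0
eef_pos: [0.473, 0.2603, 0.1253]
ee_rot: [3.141, 0.0, 3.008]
force: [1.5, -0.4, 0.3]
width: 0.0003
gripper_force: 0.0
```

Call:
{"method": "move_arm", "body": {"rows": "0 0 -10.7 0 0 0 0;0 0 -10.7 0 0 0 0;0 0 -10.7 0 0 0 0;0 0 0 0 0 0 0"}}

```text
t: 15.5
eef_pos: [0.4735, 0.2588, 0.1251]
ee_rot: [3.142, -0.0, -2.718]
force: [0.1, -0.3, 0.2]
width: 0.0002
gripper_force: 0.0
```

```bash
python3 look.py 1
```

```text
tcp [0.4736 0.2587 0.1251] yaw -156.0 F [-0.61 -0.48  0.21] t 15.6 q6 -2.01
1 scene [14  5  0  0  0  1  3  0  0  1  6  3  0  0  0  0  5 13  9  2  3  1  3 10]
1 side [ 9 19 21  6  0  1  3  4 19 10  0  0  0  0  0 10 21 11  4  0  0  5  3  4]
1 wrist [ 0 11  0  0  0  0  0  0  0  0  0  0  0  0  0  0 86  9  0  0  0  0  0  0]
```

Call:
{"method": "move_arm", "body": {"rows": "0 0 0 0 0 0.04 0;0 0 0 0 0 0.04 0;0 0 -4 -0.0001 -0.0029 0 0;0 0 -4 -0.0001 -0.0029 0 0;0 0 -4 -0.0001 -0.0029 0 0"}}

```text
t: 16.27
eef_pos: [0.478, 0.2511, 0.0449]
ee_rot: [-3.141, -0.0, -2.51]
force: [0.3, 0.3, -0.4]
width: 0.0006
gripper_force: 0.0
```

Call:
{"method": "move_arm", "body": {"rows": "0 0 -3 -0.0001 -0.0022 0 0"}}

```text
t: 16.4
eef_pos: [0.4795, 0.2494, 0.045]
ee_rot: [-3.142, -0.0, -2.458]
force: [0.3, -0.3, 0.6]
width: 0.0005
gripper_force: 0.0
```

Call:
{"method": "move_arm", "body": {"rows": "0 0 -3 -0.0001 -0.0022 0 0"}}

```text
t: 16.52
eef_pos: [0.4808, 0.2478, 0.045]
ee_rot: [3.141, -0.0, -2.406]
force: [-2.8, 1.8, 1.3]
width: 0.0003
gripper_force: 1.8
```

Call:
{"method": "move_arm", "body": {"rows": "0 0 -2 -0.0001 -0.0015 0 0"}}

```text
t: 16.65
eef_pos: [0.4814, 0.2468, 0.0449]
ee_rot: [3.141, -0.001, -2.371]
force: [-3.5, 1.7, 1.1]
width: 0.0008
gripper_force: 2.0
```

Wheel 1 resists at about 4 N, while the two free wheels stayed at about 1 N or less. I'm backing off at once.

Call:
{"method": "move_arm", "body": {"rows": "0 0 4 -0.0001 0.0029 0 0;0 0 4 -0.0001 0.0029 0 0;0 0 4 -0.0001 0.0029 0 0;0 0 0 0 0 -0.05 0;0 0 0 0 0 -0.05 0;0 0 9.3 0 0 -0.04 0.06;0 0 9.3 0 0 0 0.06;0 0 0 0 0 0 0.06"}}

```text
t: 17.65
eef_pos: [0.4764, 0.2536, 0.1854]
ee_rot: [3.141, 0.001, -2.905]
force: [0.0, -0.2, -0.3]
width: 0.0247
gripper_force: 0.0
```

Run:
```python
from fit import *
T,s=wpose();w,d=arm.grab_frame("wrist");cv2.imwrite("pics/w2.png",w)
c,th,n,m,a=fit(w,T,(.5115,.2765));print(c,th,n,m)
u,v=map(int,wproj(T,[.512,.2768,.081]));h=cv2.cvtColor(w,cv2.COLOR_BGR2HSV)
b=cv2.inRange(h,(15,130,60),(32,255,255));Z=np.zeros_like(b);Z[max(v-40,0):v+40,u-40:u+40]=b[max(v-40,0):v+40,u-40:u+40]
ys,xs=np.nonzero(Z);P=wray(T,xs,ys,.081);print("head",(u,v),P.mean(0),len(xs),cv2.minAreaRect((P[:,:2]*1000).astype(np.float32)))
g=np.array([.5118,.2766,.071]);R=T[:3,:3];print("tcp",T[:3,3],"yaw",np.degrees(s["ee_rot"][2]),s["width"],s["q"].round(2),"tool delta",R.T@(g-T[:3,3]))
```

```text
[0.51254053 0.27731432] 16.41414044144036 600 1784
head (269, 239) [0.50781943 0.27705455 0.081     ] 648 ((515.3837890625, 295.0710144042969), (76.46533966064453, 35.1111946105957), 68.09062194824219)
tcp [0.4764419  0.25363882 0.18544779] yaw -166.4364714892402 0.024745742218084166 [ 0.85  0.18 -0.36 -0.   -1.04 -2.19] tool delta [-0.03968829  0.01395191  0.11448097]
```

View pics/w2.png

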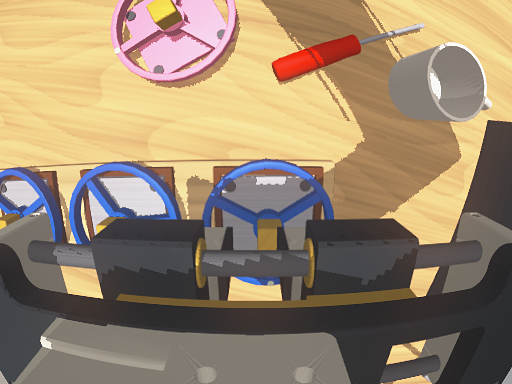

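The wrist view shows the binding wheel centred at (268,222), with its head at (268,235) between the opened fingers. The mug at (440,85), the driver and the pink wheel are all clear of the grip.

Call:
{"method": "move_arm", "body": {"rows": "0 0 0 -0.0399 0.0142 0 0.06;0 0 0 0 0 0.05 0.06;0 0 0 0 0 0 0.06;0 0 0 0 0 0 0.06"}}

```text
t: 18.2
eef_pos: [0.5121, 0.2768, 0.1358]
ee_rot: [-3.141, -0.0, -2.902]
force: [-0.6, -0.4, 0.7]
width: 0.0599
gripper_force: 0.0
```

Call:
{"method": "move_arm", "body": {"rows": "0 0 0 0 0 0.04 0.06;0 0 0 0 0 0.034 0.06;0 0 0 0 0 0 0.06;0 0 0 0 0 0 0.01;0 0 0 0 0 0 0.01;0 0 0 0 0 0 0.01;0 0 0 0 0 0 0.01", "squeeze": 40}}

```text
t: 19.08
eef_pos: [0.5121, 0.2771, 0.0617]
ee_rot: [3.141, 0.001, -2.904]
force: [0.5, 0.2, 0.2]
width: 0.0255
gripper_force: 0.0
```

Call:
{"method": "move_arm", "body": {"rows": "0 0 0 0 0 0 0.01;0 0 0 0 0 0 0.01;0 0 0 0 0 0 0.01;0 0 0 0 0 -0.01 0.01;0 0 0 0 0 -0.015 0.01;0 0 0 0 0 0 0.01", "squeeze": 40}}

```text
t: 19.82
eef_pos: [0.5124, 0.2773, 0.0872]
ee_rot: [3.141, 0.002, -2.904]
force: [0.2, 0.1, -8.1]
width: 0.0236
gripper_force: 40.0
```

Call:
{"method": "move_arm", "body": {"rows": "0 0 0 0 0 -0.045 0.01;0 0 0 0 0 -0.045 0.01;0 0 0 0.0081 -0.0192 0 0.01;0 0 0 0.0162 -0.0385 0 0.01;0 0 0 0.0162 -0.0385 0 0.01;0 0 0 0.0162 -0.0385 0 0.01;0 0 0 0.0162 -0.0385 0 0.01;0 0 0 0.0162 -0.0385 0 0.01"}}

```text
t: 20.82
eef_pos: [0.4733, 0.0482, 0.1748]
ee_rot: [3.141, -0.002, -2.905]
force: [0.4, -0.1, -7.8]
width: 0.0237
gripper_force: 40.0
```

Call:
{"method": "move_arm", "body": {"rows": "0 0 0 0.0162 -0.0385 0 0.01;0 0 0 0.0162 -0.0385 0 0.01;0 0 0 0.0162 -0.0385 0 0.01;0 0 0 0.0162 -0.0385 0 0.01;0 0 0 0.0162 -0.0385 0 0.01;0 0 0 0.0162 -0.0385 0 0.01;0 0 0 0.0162 -0.0385 0 0.01;0 0 0 0.0162 -0.0385 0 0.01"}}

```text
t: 21.82
eef_pos: [0.4197, -0.2807, 0.1748]
ee_rot: [3.14, -0.001, -2.905]
force: [1.2, 0.4, -8.8]
width: 0.0239
gripper_force: 40.0
```

Call:
{"method": "move_arm", "body": {"rows": "0 0 0 0.0162 -0.0385 0 0.01;0 0 0 0.0162 -0.0385 0 0.01;0 0 0 0.0081 -0.0192 0 0.01;0 0 0 0 0 0 0.01;0 0 0 0 0 0 0.01"}}

```text
t: 22.45
eef_pos: [0.4038, -0.382, 0.1749]
ee_rot: [3.14, -0.001, -2.905]
force: [0.0, -0.1, -8.7]
width: 0.0238
gripper_force: 40.0
```

Run:
```python
from h import *
T,s=wpose();w,d=arm.grab_frame("wrist");a,_=arm.grab_frame("scene");np.savez("w3.npz",w=w,T=T,a=a)
cv2.imwrite("pics/w3.png",np.hstack([w[:,:],a[100:,40:300].repeat(1,0)]) if 0 else w);cv2.imwrite("pics/s3.png",a)
print(s["eef_pos"],s["ee_rot"],s["q"].round(2),s["force"],s["width"])
```

```text
[ 0.40376506 -0.38199988  0.17493055] [ 3.13974899e+00 -1.31755893e-03 -2.90488888e+00] [-0.41  0.21 -0.34 -0.   -1.02 -0.93] [ 0.04982134 -0.09925211 -8.71821324] 0.02377639343799321
```

View pics/w3.png

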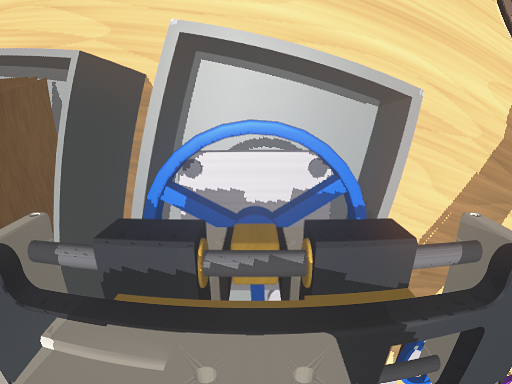

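View pics/s3.png

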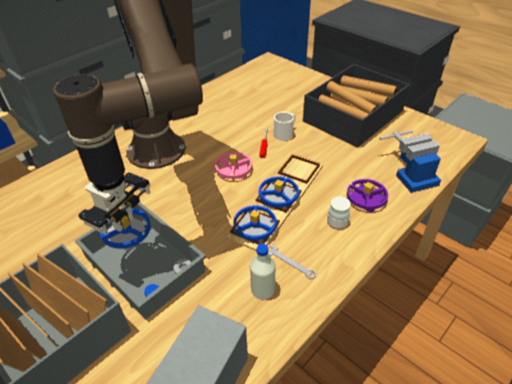

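The wrist view shows the held unit over the crate; the near-end outer rim corners are at (175,20) and (421,90). The scene view shows seat 1 empty and the other two units still seated.

Run:
```python
from h import *
f=np.load("w3.npz");P=wray(f["T"],np.array([175,421,138,398]),np.array([20,90,180,180]),.08);print(P.round(4))
# scene estimates of far corners & cap/bearing on floor
for u,v in[(139,204),(204,262),(140,316)]:print(ray("scene",u,v,.08).round(3))
for u,v in[(181,266),(152,291)]:print("obj",ray("scene",u,v,.02).round(3))
a=P[0][:2];b=P[1][:2];print(np.linalg.norm(a-b));e=(b-a)/np.linalg.norm(b-a);x=np.array([e[1],-e[0]]);print("x axis",x,"centre",(a+b)/2+x*.16,"target",(a+b)/2+x*.115)
R=f["T"][:3,:3];t=np.append((a+b)/2+x*.112,.175);print(R.T@(t-f["T"][:3,3]))
```

```text
[[ 0.2659 -0.4836  0.08  ]
 [ 0.2675 -0.2595  0.08  ]
 [ 0.409  -0.4863  0.08  ]
 [ 0.3539 -0.259   0.08  ]]
[ 0.283 -0.266  0.08 ]
[ 0.613 -0.279  0.08 ]
[ 0.621 -0.504  0.08 ]
obj [ 0.535 -0.309  0.02 ]
obj [ 0.542 -0.421  0.02 ]
0.22409498186061388
x axis [ 0.99997485 -0.00709234] centre [ 0.42673378 -0.37271192] target [ 0.38173491 -0.37239276]
[ 2.20743596e-02  1.52295069e-02 -1.22833105e-05]
```

Call:
{"method": "move_arm", "body": {"rows": "0 0 0 0.0064 0.0077 0 0.01;0 0 0 0 0 0.035 0.01;0 0 0 0 0 0.035 0.01;0 0 0 0 0 0.03 0.01;0 0 0 0 0 0.01 0.01;0 0 0 0 0 0.005 0.01;0 0 0 0 0 0 0.01"}}

```text
t: 23.42
eef_pos: [0.3974, -0.3769, 0.0619]
ee_rot: [-3.141, 0.001, -2.904]
force: [-0.5, 0.7, -8.6]
width: 0.0238
gripper_force: 40.0
```

Call:
{"method": "move_arm", "body": {"rows": "0 0 0 0 0 0.003 0.01;0 0 0 0 0 0.003 0.01;0 0 0 0 0 0 0.01"}}

```text
t: 23.8
eef_pos: [0.3967, -0.3767, 0.055]
ee_rot: [3.141, -0.0, -2.904]
force: [-0.3, 1.0, -8.9]
width: 0.0238
gripper_force: 40.0
```

Call:
{"method": "move_arm", "body": {"rows": "0 0 0 0 0 0.0015 0.01;0 0 0 0 0 0.001 0.01;0 0 0 0 0 0 0.01"}}

```text
t: 24.18
eef_pos: [0.3967, -0.3767, 0.0524]
ee_rot: [3.141, -0.0, -2.904]
force: [0.8, 0.3, -8.2]
width: 0.0238
gripper_force: 40.0
```

Call:
{"method": "move_arm", "body": {"rows": "0 0 0 0 0 0.001 0.01;0 0 0 0 0 0 0.01"}}

```text
t: 24.42
eef_pos: [0.3969, -0.3768, 0.0516]
ee_rot: [-3.141, 0.0, -2.904]
force: [-0.6, -0.7, -7.8]
width: 0.0236
gripper_force: 40.0
```

Call:
{"method": "move_arm", "body": {"rows": "0 0 0 0 0 0.001 0.01;0 0 0 0 0 0 0.01"}}

```text
t: 24.68
eef_pos: [0.3969, -0.3768, 0.0516]
ee_rot: [-3.141, 0.0, -2.904]
force: [-2.9, 3.6, 5.8]
width: 0.0241
gripper_force: 40.0
```

Contact: the unit is on the floor. I'll release it gently.

Call:
{"method": "move_arm", "body": {"rows": "0 0 0 0 0 0 0.028;0 0 0 0 0 0 0.035;0 0 0 0 0 0 0.045;0 0 0 0 0 0 0.05;0 0 0 0 0 0 0.05"}}

```text
t: 25.3
eef_pos: [0.3969, -0.3768, 0.0505]
ee_rot: [-3.142, -0.0, -2.904]
force: [0.2, -0.9, -0.5]
width: 0.0489
gripper_force: 0.0
```

Call:
{"method": "move_arm", "body": {"rows": "0 0 0 0 0 -0.02 0.05;0 0 0 0 0 -0.04 0.05;0 0 0 0 0 -0.05 0.05;0 0 0 0 0 -0.05 0.05;0 0 0 0 0 -0.03 0.05;0 0 0 0.06 0 0 0.05;0 0 0 0 0 0 0.05"}}

```text
t: 26.18
eef_pos: [0.336, -0.3909, 0.2412]
ee_rot: [-3.141, 0.001, -2.906]
force: [0.3, -0.1, 0.1]
width: 0.0504
gripper_force: 0.0
```

Run:
```python
from fit import *
a,_=arm.grab_frame("scene");T,s=wpose();w,_=arm.grab_frame("wrist")
print(s["eef_pos"],s["force"],s["width"],s["t"])
for z in(.039,):
    c,th,n,m,_=fit(w,T,(.397,-.377),z);print(c,th,n,m)
A=cv2.resize(a[140:320,70:340],(810,540),interpolation=2)[:,:400];B=cv2.resize(a[140:250,220:330],(400,400),interpolation=2)
o=np.zeros((540,800,3),np.uint8);o[:,:400]=A;o[:400,400:]=B;cv2.imwrite("pics/fin.png",o)
```

```text
[ 0.33726726 -0.3910442   0.2410649 ] [0.55394489 0.46682391 0.81640502] 0.04983909176782098 26.225
[ 0.39679631 -0.37639201] 15.852426529889497 444 1341
```

View pics/fin.png

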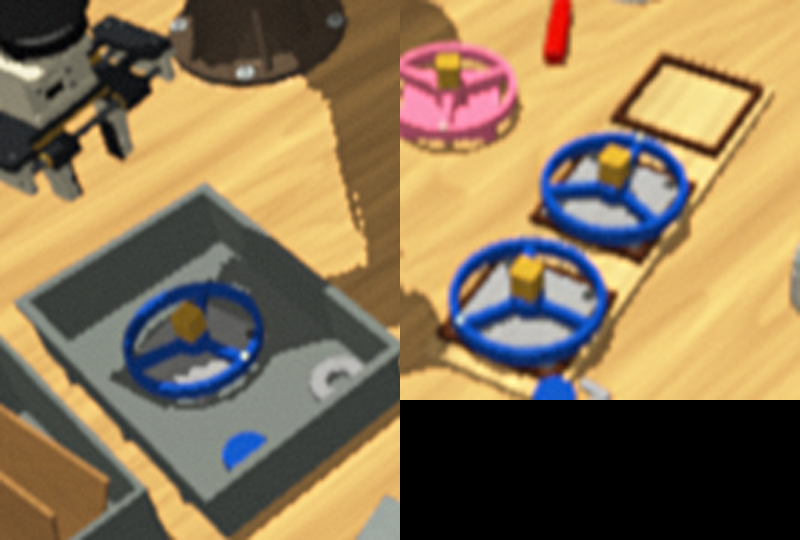

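The unit stands upright on the crate floor at left (195,340), clear of the bearing and the cap. The two good units are still seated, with their dots turned to (637,138) and (458,320), about 115 degrees each.

```bash
python3 -c "
from station import arm
print(arm.job_done())"
```

```text
the job is handed in; nothing more can be done
None
```

The job is handed in: the two good wheels are each turned about 115° and still seated, and the binding unit stands upright on the reject crate floor; the robot's clock read about 26 s of the 72 s allowed.

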